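# Pump up the suction foot of the camera stand

## Task

The camera stand on the examination bench is to be clamped down by its suction foot: with your fingertips, press the round spring plunger fully down and let it rise fully, again and again, until the indicator pin beside it stands fully out, then leave the plunger up. Only press: do not lift or shove the stand, do not touch the pin, and leave the jar, the pot and the caliper where they are.

Things in the scene. Friction and masses are not known exactly. Their poses are not given: they have to be found in the camera images.
- stand: Camera stand, 2.6 kg, standing loose on the bench on a rubber-edged grey foot plate 310 x 180 mm (x by y), 23 mm high. Origin: centre of the underside of the foot plate, z up. In its frame the plunger's axis is at x -85, y 0; the pin's axis at x +5, y +42 (in a black block 40 x 56 mm, top 60 mm above the bench); a steel column of 18 mm diameter stands at x +115, y -45, 300 mm high, and carries a camera that reaches away to x +255 at a height of about 220 to 285 mm.
- plunger: Spring plunger of the pump: round black mushroom cap of 60 mm diameter, 12 mm thick, on a steel rod in a bright barrel of 54 mm diameter. Origin at the centre of the cap's flat top, 110 mm above the bench when up and 86 mm when fully down.
- plunger_down (a joint): How far the plunger is pressed (m): 0 up, 0.024 fully down on its stop. A spring returns it; it takes about 5 N at the top and 14 to 17 N near the bottom.
- pin: Indicator pin: upright steel pin with a round head of 15 mm diameter. Origin at the centre of its top, 66 mm above the bench when fully in, about 102 mm when fully out.
- pin_out (a joint): How far the pin has come out (m): 0 fully in, 0.036 fully out; it starts 0 to 0.012 out. A ratchet lifts it at the lower part of each stroke and friction holds it there: 6 mm for each full stroke (3 to 9 mm for the first), and less or nothing if the plunger is not pressed fully down or not let up fully. 4 to 6 strokes are needed; further strokes move it no more and do no harm.
- jar: Closed specimen jar, 58 mm diameter, 75 mm high, beside the stand. Origin: centre of its underside. A bystander.
- pot: Open white sample pot, 64 mm diameter, 50 mm high, beside the stand. Origin: centre of its underside. A bystander.
- caliper: Caliper lying flat, 200 mm long, up to 12 mm high, beside the stand. Origin: middle of the underside of its beam, x along the beam. A bystander.

How it is judged (in metres and radians):
On the way, in this order (a step that is already met when the one before it is completed fails the run):
1. the fingers press the plunger fully down (value of joint plunger_down above 0.021 m and contact force between the fingers and plunger above 2 N), for 0.04 s.
2. the pin has been pumped fully out (value of joint pin_out above 0.0335 m), for 0.1 s.
At the end, for the whole second after the job is handed in: The pin is fully out (at least 33.5 of its 36 mm), the plunger is up again (within 3 mm), and the stand rests flat on the bench (value of joint pin_out above 0.0335 m and value of joint plunger_down below 0.003 m and linear speed of stand below 0.02 m/s and height (world z) of stand below 0.006 m and angle between stand's own z axis and vertical below 0.05 rad); the robot touches nothing.
It fails at once if the stand is lifted or tipped (height (world z) of stand above 0.01 m or angle between stand's own z axis and vertical above 0.08 rad).
It fails at once if the stand is shoved more than 25 mm (distance of stand from where it was at the start of the episode above 0.025 m).
It fails at once if the robot touches the pin (contact force between any of the fingers, the arm and pin above 0.5 N).
It fails at once if the jar, pot or caliper is moved more than 20 mm (distance of any of jar, pot, caliper from where it was at the start of the episode above 0.02 m).
It also fails if it takes over 48 s, if anything falls off the work surface, if the arm or the gripper's body presses on something with over 40 N, if the wrist force passes 120 N, or if a joint passes its speed limit or range.

## Robot

A 6-joint arm with a two-finger parallel gripper is mounted at the origin on the work surface. World frame = base frame: x ahead of the robot, y to its left, z up, the work surface at z = 0. Lengths are in mm, angles in rad, forces in N, time in s.
With the tool pointing down it reaches from about 300 to 775 mm from the base axis. Payload 14.6 kg.
Tool frame: the origin (TCP) lies midway between the tips of the shut fingers; the grasp point (between the pads) lies 19 mm behind it; z points along the fingers, y is the line along which they close (so a half turn about z gives the same grasp; the last joint's range is limited). The gripper opens to 85 mm and grips with 20 to 120 N. Pads are 22 mm wide; open, the fingers measure 114 mm over their backs; the gripper's body (76 mm by 85 mm) begins 54 mm behind the grasp point. The pads swing forward as they close: fully open they stand 13 mm farther back than shut.
Start: joints at [1.058, 0.3, 1.521, -0, 1.321, -0.067], TCP at [237.145, 496.238, 231.281] pointing down, gripper open.
Joint ranges: [-3.03, 3.03], [-0.79, 2.21], [0.23, 2.52], [-1.04, 4.18], [0, 3.07], [-2.55, 2.55]. Speed limits (rad/s): [2.22, 2.22, 2.57, 3.14, 3.14, 3.14].

## Interface

Orientations are given as a unit quaternion [w, x, y, z].
In Python, from plant import * gives the robot as it stands. The module is installed in compiled form; this text tells all that it offers.
- The arm moves only by the tool servo_tool, never from a script. Its argument "steps" is a list of rows, each an object of numbers: "grip": the finger opening in cm, from 0 to 8.54; "dx", "dy", "dz": the shift along the tool's x, y, z in cm; "spin": the turn about the tool's z in degrees. In form: [{"grip": .., "dx": .., "dy": .., "dz": .., "spin": ..}, ...]. A call has 1 to 5 rows; each row is the pose to reach, as a shift and turn from the pose commanded when the call began, along the tool's axes at that moment; what a row does not reach only later rows make up. A row lasts 1/8 s, in which the tool goes at most 62.5 mm and 10.7 degrees, less where a joint would pass 70% of its speed; a pose out of reach is approached as far as the arm can. A call with a gripper value outside its range is refused whole. The fingers move at their own pace and stop on an object; "grip_force" is the grip in N (left out, the last holds). Time passes only in rows, so rows that repeat a pose let the fingers close. It gives the time, the measured TCP pose, the force, the opening and the grip force at its end, in the units of the state.
- state(): the state, without advancing time (a new reading comes with each control period).
- capture(name): name is "scene" or "top" or "wrist"; returns the picture (400x640x3 uint8, blue, green, red); there is no depth.
- camera_params(name): a dict with "fx", "fy", "cx", "cy" (pixels), "cam_to_world" (4x4, takes a point from camera to world coordinates); the wrist camera has in their place "tool_from_camera" (4x4, takes a point from camera to tool coordinates, whose origin is the TCP and whose axes are the flange's). Camera axes: x right, y down, z forward; pixel columns grow to the right and rows downward; lengths in mm; the calibration is good to about 2 mm. A picture is of the moment at which its call begins: read the wrist's pose just before it. camera_params takes no time and is no camera call.
- job_done(): hands the job in; it is judged then, once.
The state is a dict: "time": time; "joint_positions": joint angles; "qvel": joint speeds; "effort": joint torques, N m; "ee_pos": TCP position; "tool_rot": TCP orientation; "wrist_force": force on the tool from outside, world axes, zero at the start; "ft_torque": the same for the moment, N m; "finger_gap": finger opening in mm; "grasp_force": force on a finger pad.
Only numpy, scipy, OpenCV 4.12 (cv2) and the standard library are available. Lean on these libraries where they do the work, as an engineer would, in place of code of your own. Each camera call takes 0.05 s, during which the arm holds its last target. There are 200 camera calls.

## Working session

There is one attempt and no reset: what is moved stays moved. The work goes in short steps, Python scripts to look and compute and a tool call to move; the robot and the scene stay as the last step left them, time stands still between calls to the robot, and variables do not carry over. Pictures are saved under pics/ and viewed, at most 10 in all, crops included, and the job is handed in when it is done.

Besides the shell and the picture viewer there is one more tool, called after ">>>" as name(argument=value, ...), one argument or row to a line, values as JSON. servo_tool: Moves the arm, as the interface text tells. Its arguments: {"type":"object","properties":{"steps":{"type":"array"},"grip_force":{"type":"number"}},"required":["steps"]}

```bash
mkdir -p pics
python3 - <<'E'
from plant import *
import cv2
s=state();print(s)
for n in("scene","top"):
    cv2.imwrite(f"pics/{n}0.png",capture(n)); print(n,camera_params(n))
E
```

```text
{'time': 0.0, 'joint_positions': array([ 1.05841763e+00,  3.00460780e-01,  1.52161449e+00,  1.07381825e-08,
        1.32066631e+00, -6.66010329e-02]), 'qvel': array([-6.18261220e-04, -1.49088963e-03,  9.75752168e-05,  7.91381330e-05,
        1.10048258e-03,  1.63745096e-03]), 'effort': array([ 1.31605790e-03, -5.43485391e+01, -3.61805034e+01,  6.88846467e-05,
        3.82648504e-03,  4.23259132e-05]), 'ee_pos': array([237.02387168, 496.04189855, 230.7128325 ]), 'tool_rot': array([-1.63993198e-04,  2.21047876e-01,  9.75262788e-01, -5.50558160e-04]), 'wrist_force': array([0.34848366, 0.55004081, 0.199119  ]), 'ft_torque': array([ 0.0311278 , -0.0510162 ,  0.03055445]), 'grasp_force': 0.0, 'finger_gap': 85.21825420864997}
scene {'fx': 459.60730554739183, 'fy': 459.60730554739183, 'cx': 317.9174372707985, 'cy': 197.79351283315728, 'cam_to_world': array([[-7.93281125e-01,  4.54616587e-01, -4.05004711e-01,
         9.97731355e+02],
       [ 6.08826679e-01,  5.85818729e-01, -5.34926622e-01,
         5.13270530e+02],
       [-5.92716991e-03, -6.70924866e-01, -7.41501647e-01,
         7.37487245e+02],
       [ 0.00000000e+00,  0.00000000e+00,  0.00000000e+00,
         1.00000000e+00]])}
top {'fx': 488.61337076210384, 'fy': 488.61337076210384, 'cx': 313.5379355676009, 'cy': 204.87558980876005, 'cam_to_world': array([[ 1.84200531e-02, -9.94178540e-01,  1.06158994e-01,
         5.31428796e+02],
       [-9.99644979e-01, -1.62681257e-02,  2.11012939e-02,
         1.91079495e+01],
       [-1.92514457e-02, -1.06509992e-01, -9.94125245e-01,
         9.86373327e+02],
       [ 0.00000000e+00,  0.00000000e+00,  0.00000000e+00,
         1.00000000e+00]])}
```

View pics/top0.png

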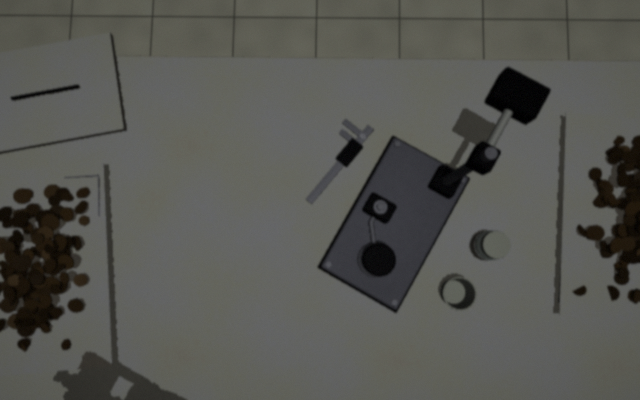

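View pics/scene0.png

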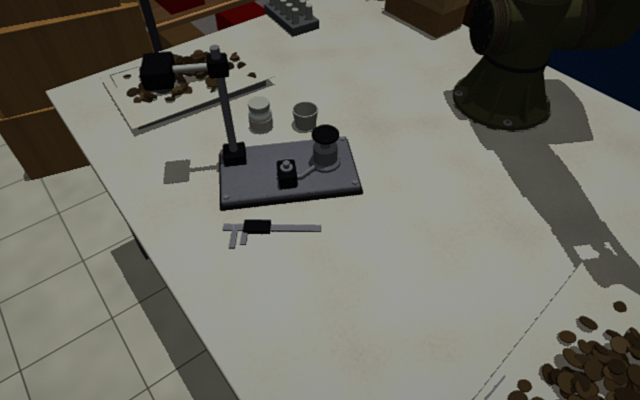

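The top view shows the black cap at about (378,259), the pin at (380,207), the plate corners at (393,137), (468,181), (397,311) and (319,267), and the column to the upper right. The scene view shows the cap at (325,133). The way in to the plunger from the left is free.

```bash
cat > h.py <<'E'
from plant import *
import cv2, numpy as np
from scipy.spatial.transform import Rotation as R
def ray(n,u,v,z):
    p=camera_params(n);T=p["cam_to_world"]
    d=T[:3,:3]@[(u-p["cx"])/p["fx"],(v-p["cy"])/p["fy"],1];o=T[:3,3]
    return o+d*(z-o[2])/d[2]
def toolshift(target,s=None):
    s=s or state();q=s["tool_rot"]
    return R.from_quat([q[1],q[2],q[3],q[0]]).inv().apply(np.array(target)-s["ee_pos"])/10
E
python3 - <<'E'
from h import *
for n,g,r in(("top",(378,259),25),("scene",(325,133),20)):
    im=cv2.imread(f"pics/{n}0.png").max(2)
    m=(im<38).astype(np.uint8); k=np.zeros_like(m);cv2.circle(k,g,r,1,-1)
    c=max(cv2.findContours(m&k,0,2)[0],key=cv2.contourArea)
    e=cv2.fitEllipse(c);print(n,e,cv2.contourArea(c),ray(n,*e[0],107))
a=ray("top",378,259,110)
print("pin",ray("top",380,207,70),"corners",[ray("top",*p,23)[:2].round() for p in((393,137),(468,181),(397,311),(319,267))])
C=np.mean([ray("top",*p,23) for p in((393,137),(468,181),(397,311),(319,267))],0)
d=ray("top",393,137,23)-ray("top",319,267,23)+ray("top",468,181,23)-ray("top",397,311,23);d/=np.linalg.norm(d)
print("from plate",C-85*d,d)
print(toolshift([a[0],a[1],180]))
E
```

```text
top ((377.71917724609375, 258.6477355957031), (33.32854461669922, 35.656185150146484), 134.76722717285156) 922.0 [530.70383836 -78.56052483 107.        ]
scene ((324.9059753417969, 135.35830688476562), (22.072900772094727, 25.790481567382812), 97.0694351196289) 432.0 [533.60278422 -73.40325974 107.        ]
pin [627.31282881 -86.51770788  70.        ] corners [array([ 774., -117.]), array([ 687., -266.]), array([ 431., -125.]), array([512.,  27.])]
from plate [526.4427727  -79.58223785  23.        ] [ 0.87662309 -0.48117767  0.        ]
[-51.22413861 -39.21927883   5.11516566]
```

>>> servo_tool(
  steps=[
    {"grip": 0, "dx": -5, "dy": -3.8, "dz": 0, "spin": 0},
    {"grip": 0, "dx": -10, "dy": -7.6, "dz": 0, "spin": 0},
    {"grip": 0, "dx": -15, "dy": -11.4, "dz": 0, "spin": 0},
    {"grip": 0, "dx": -20, "dy": -15.3, "dz": 0, "spin": 0},
    {"grip": 0, "dx": -24, "dy": -18.4, "dz": 0, "spin": 0},
  ],
  grip_force=40,
)

```text
time: 0.72
ee_pos: [374.9, 224.7, 231.2]
tool_rot: [0.0, 0.221, 0.975, -0.0]
wrist_force: [1.9, 0.8, -0.2]
finger_gap: -0.2
grasp_force: 0.0
```

>>> servo_tool(
  steps=[
    {"grip": 0, "dx": -5, "dy": -3.8, "dz": 0, "spin": 0},
    {"grip": 0, "dx": -10, "dy": -7.6, "dz": 0, "spin": 0},
    {"grip": 0, "dx": -15, "dy": -11.4, "dz": 0, "spin": 0},
    {"grip": 0, "dx": -20, "dy": -15.3, "dz": 0, "spin": 0},
    {"grip": 0, "dx": -24, "dy": -18.4, "dz": 0, "spin": 0},
  ],
)

```text
time: 1.35
ee_pos: [512.1, -45.1, 231.0]
tool_rot: [-0.0, 0.221, 0.975, -0.0]
wrist_force: [0.1, 0.5, -0.7]
finger_gap: 0.1
grasp_force: 0.0
```

Run:
```python
from h import *
s=state();print(s["time"],s["ee_pos"],s["tool_rot"],s["finger_gap"],toolshift([530,-78,180],s))
```

```text
1.35 [512.08914106 -45.05841484 231.04968919] [-1.53873854e-04  2.21496499e-01  9.75161154e-01 -5.10186123e-06] 0.10852856272135737 [-3.03990454 -2.19680189  5.10423535]
```

Move above the cap at about z 150, then check with the wrist camera.

>>> servo_tool(
  steps=[
    {"grip": 0, "dx": -3, "dy": -2.2, "dz": 3, "spin": 0},
    {"grip": 0, "dx": -3, "dy": -2.2, "dz": 7, "spin": 0},
    {"grip": 0, "dx": -3, "dy": -2.2, "dz": 8, "spin": 0},
    {"grip": 0, "dx": -3, "dy": -2.2, "dz": 8, "spin": 0},
  ],
)

```text
time: 1.85
ee_pos: [529.2, -75.2, 151.7]
tool_rot: [-0.0, 0.221, 0.975, -0.0]
wrist_force: [0.6, -0.8, 0.4]
finger_gap: 0.0
grasp_force: 0.0
```

Run:
```python
from h import *
s=state();print(s["time"],s["ee_pos"],s["wrist_force"])
w=capture("wrist");t=capture("scene")
c=cv2.resize(t[60:220,200:440],None,fx=2,fy=2)
o=np.zeros((400,800,3),np.uint8);o=np.zeros((720,640,3),np.uint8)
cv2.imwrite("pics/m1.png",np.hstack([cv2.resize(w,(384,240)),cv2.resize(t[80:200,220:412],(384,240))]))
p=camera_params("wrist")
q=s["tool_rot"];Rt=R.from_quat([q[1],q[2],q[3],q[0]]).as_matrix();T=p["tool_from_camera"]
P=Rt.T@(np.array([530,-78,110])-s["ee_pos"]);c=T[:3,:3].T@(P-T[:3,3])
print(p["fx"]*c[0]/c[2]+p["cx"],p["fy"]*c[1]/c[2]+p["cy"],c,T.round(2).tolist(),p["fx"])
```

```text
1.85 [529.19063632 -75.22919401 151.71080227] [ 0.61288609 -0.75332029  0.42539585]
314.80195825301104 225.63337541562248 [ -1.985825    17.35520468 195.64676237] [[0.0, -0.96, -0.26, 66.13], [1.0, 0.0, 0.0, -0.42], [-0.0, -0.26, 0.96, -142.54], [0.0, 0.0, 0.0, 1.0]] 315.3782460298524
```

View pics/m1.png

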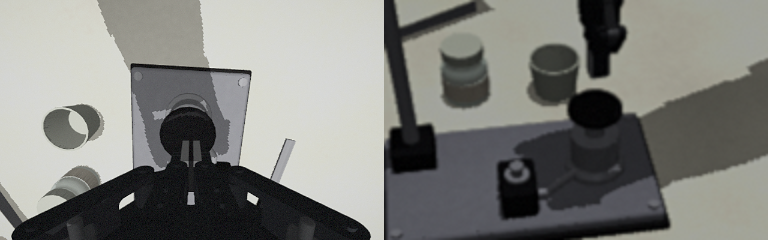

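Wrist view: the cap centre is at about (313,220) in full-size pixels, where (315,226) was predicted. The fingers are over it and the pin is well clear, so I'll press now, watching the force.

>>> servo_tool(
  steps=[
    {"grip": 0, "dx": -0.2, "dy": -0.1, "dz": 3.5, "spin": 0},
    {"grip": 0, "dx": -0.2, "dy": -0.1, "dz": 4.5, "spin": 0},
    {"grip": 0, "dx": -0.2, "dy": -0.1, "dz": 5.5, "spin": 0},
    {"grip": 0, "dx": -0.2, "dy": -0.1, "dz": 6.3, "spin": 0},
    {"grip": 0, "dx": -0.2, "dy": -0.1, "dz": 6.3, "spin": 0},
  ],
)

```text
time: 2.58
ee_pos: [530.8, -77.1, 90.0]
tool_rot: [0.0, 0.221, 0.975, -0.0]
wrist_force: [-8.1, 1.2, 10.7]
finger_gap: 0.1
grasp_force: 5.8
```

>>> servo_tool(
  steps=[
    {"grip": 0, "dx": 0, "dy": 0, "dz": 0.3, "spin": 0},
    {"grip": 0, "dx": 0, "dy": 0, "dz": 0.5, "spin": 0},
    {"grip": 0, "dx": 0, "dy": 0, "dz": 0.5, "spin": 0},
  ],
)

```text
time: 2.95
ee_pos: [531.0, -77.2, 86.0]
tool_rot: [0.001, 0.221, 0.975, -0.0]
wrist_force: [-10.2, 1.3, 18.6]
finger_gap: -0.2
grasp_force: 9.0
```

>>> servo_tool(
  steps=[
    {"grip": 0, "dx": 0, "dy": 0, "dz": 0.2, "spin": 0},
    {"grip": 0, "dx": 0, "dy": 0, "dz": 0.2, "spin": 0},
  ],
)

```text
time: 3.2
ee_pos: [531.1, -77.2, 85.8]
tool_rot: [0.001, 0.221, 0.975, -0.0]
wrist_force: [-22.0, 3.3, 40.3]
finger_gap: 0.3
grasp_force: 20.3
```

At the stop (z 85.8, force jump). Release to well above the top, and check.

>>> servo_tool(
  steps=[
    {"grip": 0, "dx": 0, "dy": 0, "dz": -1, "spin": 0},
    {"grip": 0, "dx": 0, "dy": 0, "dz": -2.5, "spin": 0},
    {"grip": 0, "dx": 0, "dy": 0, "dz": -3.8, "spin": 0},
    {"grip": 0, "dx": 0, "dy": 0, "dz": -3.8, "spin": 0},
    {"grip": 0, "dx": 0, "dy": 0, "dz": -3.8, "spin": 0},
  ],
)

```text
time: 3.82
ee_pos: [530.4, -77.2, 119.0]
tool_rot: [-0.0, 0.221, 0.975, 0.0]
wrist_force: [0.2, 0.1, 0.8]
finger_gap: -0.1
grasp_force: 0.0
```

Run:
```python
from h import *
s=state();print(s["time"],s["ee_pos"],s["wrist_force"])
t=capture("scene");a=cv2.imread("pics/scene0.png");cv2.imwrite("pics/scene1.png",t)
f=lambda i:cv2.resize(i[80:220,210:370],(640,560),interpolation=2)[:, :]
cv2.imwrite("pics/m2.png",cv2.resize(np.hstack([f(a),f(t)]),(800,350)))
```

```text
3.825 [530.36853816 -77.23031838 118.972808  ] [0.15472235 0.06194408 0.81466585]
```

View pics/m2.png

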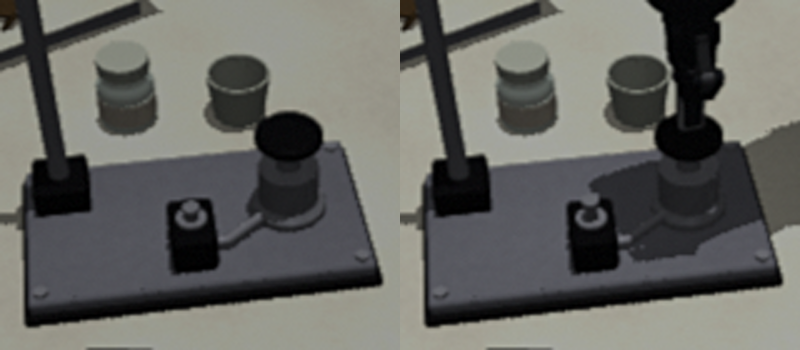

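The pin has risen, the stand hasn't moved and the cap is back up. Next come the repeat strokes.

>>> servo_tool(
  steps=[
    {"grip": 0, "dx": 0, "dy": 0, "dz": 2.0, "spin": 0},
    {"grip": 0, "dx": 0, "dy": 0, "dz": 3.3, "spin": 0},
    {"grip": 0, "dx": 0, "dy": 0, "dz": 3.7, "spin": 0},
    {"grip": 0, "dx": 0, "dy": 0, "dz": 3.7, "spin": 0},
  ],
)

```text
time: 4.38
ee_pos: [531.7, -77.5, 85.8]
tool_rot: [0.002, 0.221, 0.975, 0.0]
wrist_force: [-14.6, 2.6, 44.4]
finger_gap: -0.1
grasp_force: 22.3
```

>>> servo_tool(
  steps=[
    {"grip": 0, "dx": 0, "dy": 0, "dz": -1.5, "spin": 0},
    {"grip": 0, "dx": 0, "dy": 0, "dz": -3.7, "spin": 0},
    {"grip": 0, "dx": 0, "dy": 0, "dz": -3.7, "spin": 0},
    {"grip": 0, "dx": 0, "dy": 0, "dz": -3.7, "spin": 0},
  ],
)

```text
time: 4.88
ee_pos: [530.1, -77.2, 118.2]
tool_rot: [-0.001, 0.221, 0.975, -0.0]
wrist_force: [-0.6, 0.6, -0.1]
finger_gap: 0.3
grasp_force: 0.0
```

>>> servo_tool(
  steps=[
    {"grip": 0, "dx": 0, "dy": 0, "dz": 2.0, "spin": 0},
    {"grip": 0, "dx": 0, "dy": 0, "dz": 3.3, "spin": 0},
    {"grip": 0, "dx": 0, "dy": 0, "dz": 3.7, "spin": 0},
    {"grip": 0, "dx": 0, "dy": 0, "dz": 3.7, "spin": 0},
  ],
)

```text
time: 5.38
ee_pos: [531.4, -77.5, 85.7]
tool_rot: [0.001, 0.221, 0.975, -0.0]
wrist_force: [-18.8, 3.9, 51.5]
finger_gap: 0.2
grasp_force: 26.1
```

>>> servo_tool(
  steps=[
    {"grip": 0, "dx": 0, "dy": 0, "dz": -1.5, "spin": 0},
    {"grip": 0, "dx": 0, "dy": 0, "dz": -3.7, "spin": 0},
    {"grip": 0, "dx": 0, "dy": 0, "dz": -3.7, "spin": 0},
    {"grip": 0, "dx": 0, "dy": 0, "dz": -3.7, "spin": 0},
  ],
)

```text
time: 5.88
ee_pos: [529.9, -77.2, 117.8]
tool_rot: [-0.001, 0.221, 0.975, -0.0]
wrist_force: [-0.1, -0.2, 0.2]
finger_gap: -0.3
grasp_force: 0.0
```

>>> servo_tool(
  steps=[
    {"grip": 0, "dx": 0, "dy": 0, "dz": 2.0, "spin": 0},
    {"grip": 0, "dx": 0, "dy": 0, "dz": 3.2, "spin": 0},
    {"grip": 0, "dx": 0, "dy": 0, "dz": 3.6, "spin": 0},
    {"grip": 0, "dx": 0, "dy": 0, "dz": 3.6, "spin": 0},
  ],
)

```text
time: 6.38
ee_pos: [531.2, -77.4, 85.8]
tool_rot: [0.001, 0.221, 0.975, -0.0]
wrist_force: [-15.0, 3.4, 43.6]
finger_gap: -0.1
grasp_force: 21.4
```

>>> servo_tool(
  steps=[
    {"grip": 0, "dx": 0, "dy": 0, "dz": -1.5, "spin": 0},
    {"grip": 0, "dx": 0, "dy": 0, "dz": -3.7, "spin": 0},
    {"grip": 0, "dx": 0, "dy": 0, "dz": -3.7, "spin": 0},
    {"grip": 0, "dx": 0, "dy": 0, "dz": -3.7, "spin": 0},
  ],
)

```text
time: 6.88
ee_pos: [529.9, -77.2, 118.7]
tool_rot: [-0.001, 0.221, 0.975, -0.0]
wrist_force: [0.2, -0.5, 0.1]
finger_gap: 0.3
grasp_force: 0.0
```

>>> servo_tool(
  steps=[
    {"grip": 0, "dx": 0, "dy": 0, "dz": 2.0, "spin": 0},
    {"grip": 0, "dx": 0, "dy": 0, "dz": 3.2, "spin": 0},
    {"grip": 0, "dx": 0, "dy": 0, "dz": 3.6, "spin": 0},
    {"grip": 0, "dx": 0, "dy": 0, "dz": 3.6, "spin": 0},
  ],
)

```text
time: 7.38
ee_pos: [531.1, -77.4, 85.9]
tool_rot: [0.001, 0.221, 0.975, -0.0]
wrist_force: [-9.9, 2.0, 32.2]
finger_gap: -0.0
grasp_force: 16.2
```

>>> servo_tool(
  steps=[
    {"grip": 0, "dx": 0, "dy": 0, "dz": -1.5, "spin": 0},
    {"grip": 0, "dx": 0, "dy": 0, "dz": -3.7, "spin": 0},
    {"grip": 0, "dx": 0, "dy": 0, "dz": -3.7, "spin": 0},
    {"grip": 0, "dx": 0, "dy": 0, "dz": -3.7, "spin": 0},
  ],
)

```text
time: 7.88
ee_pos: [529.9, -77.2, 119.7]
tool_rot: [-0.001, 0.221, 0.975, -0.0]
wrist_force: [-0.2, 0.4, 0.3]
finger_gap: -0.1
grasp_force: 0.0
```

>>> servo_tool(
  steps=[
    {"grip": 0, "dx": 0, "dy": 0, "dz": 2.0, "spin": 0},
    {"grip": 0, "dx": 0, "dy": 0, "dz": 3.2, "spin": 0},
    {"grip": 0, "dx": 0, "dy": 0, "dz": 3.6, "spin": 0},
    {"grip": 0, "dx": 0, "dy": 0, "dz": 3.6, "spin": 0},
  ],
)

```text
time: 8.38
ee_pos: [531.0, -77.4, 86.0]
tool_rot: [0.001, 0.221, 0.975, 0.0]
wrist_force: [-4.6, 0.5, 21.3]
finger_gap: 0.0
grasp_force: 10.6
```

>>> servo_tool(
  steps=[
    {"grip": 0, "dx": 0, "dy": 0, "dz": -1.5, "spin": 0},
    {"grip": 0, "dx": 0, "dy": 0, "dz": -3.7, "spin": 0},
    {"grip": 0, "dx": 0, "dy": 0, "dz": -6, "spin": 0},
    {"grip": 0, "dx": 0, "dy": 0, "dz": -9, "spin": 0},
    {"grip": 0, "dx": 0, "dy": 0, "dz": -9, "spin": 0},
  ],
)

```text
time: 9.0
ee_pos: [530.9, -77.4, 175.9]
tool_rot: [0.001, 0.221, 0.975, -0.0]
wrist_force: [-0.6, 0.4, -0.2]
finger_gap: 0.3
grasp_force: 0.0
```

Run:
```python
from h import *
s=state();print(s["time"],s["ee_pos"],s["wrist_force"])
t=capture("scene");a=cv2.imread("pics/scene1.png");cv2.imwrite("pics/scene2.png",t)
f=lambda i:cv2.resize(i[80:220,210:370],(640,560),interpolation=2)[:, :]
cv2.imwrite("pics/m3.png",cv2.resize(np.hstack([f(a),f(t)]),(800,350)))
```

```text
9.0 [530.94307857 -77.40743585 175.88162676] [-0.58071894  0.43977163 -0.15597841]
```

View pics/m3.png

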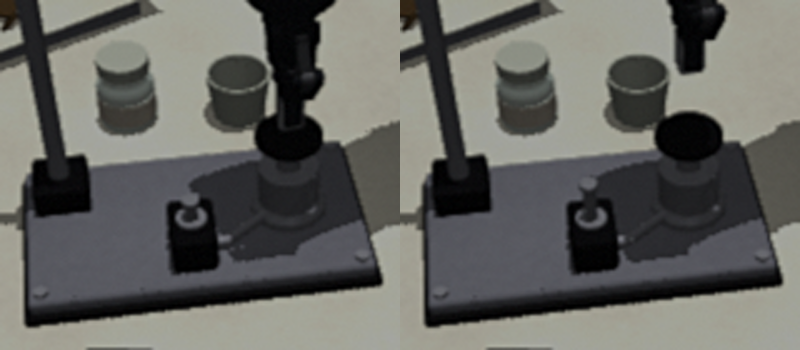

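The pin is clearly higher: its head went from (190,207) to (588−400=188,184) in the magnified view. Extra strokes do no harm, so I'll add two and see whether it still moves.

>>> servo_tool(
  steps=[
    {"grip": 0, "dx": 0, "dy": 0, "dz": 4, "spin": 0},
    {"grip": 0, "dx": 0, "dy": 0, "dz": 7.5, "spin": 0},
    {"grip": 0, "dx": 0, "dy": 0, "dz": 8.8, "spin": 0},
    {"grip": 0, "dx": 0, "dy": 0, "dz": 9.2, "spin": 0},
    {"grip": 0, "dx": 0, "dy": 0, "dz": 9.2, "spin": 0},
  ],
)

```text
time: 9.68
ee_pos: [529.8, -77.1, 85.6]
tool_rot: [-0.001, 0.221, 0.975, -0.0]
wrist_force: [-26.9, 4.0, 53.6]
finger_gap: -0.1
grasp_force: 26.8
```

>>> servo_tool(
  steps=[
    {"grip": 0, "dx": 0, "dy": 0, "dz": -1.5, "spin": 0},
    {"grip": 0, "dx": 0, "dy": 0, "dz": -3.7, "spin": 0},
    {"grip": 0, "dx": 0, "dy": 0, "dz": -3.7, "spin": 0},
    {"grip": 0, "dx": 0, "dy": 0, "dz": -3.7, "spin": 0},
  ],
)

```text
time: 10.18
ee_pos: [529.8, -77.1, 118.7]
tool_rot: [-0.001, 0.221, 0.975, 0.0]
wrist_force: [-0.4, 0.6, 0.2]
finger_gap: -0.2
grasp_force: 0.0
```

>>> servo_tool(
  steps=[
    {"grip": 0, "dx": 0, "dy": 0, "dz": 2.0, "spin": 0},
    {"grip": 0, "dx": 0, "dy": 0, "dz": 3.3, "spin": 0},
    {"grip": 0, "dx": 0, "dy": 0, "dz": 3.7, "spin": 0},
    {"grip": 0, "dx": 0, "dy": 0, "dz": 3.7, "spin": 0},
  ],
)

```text
time: 10.68
ee_pos: [531.2, -77.4, 85.8]
tool_rot: [0.001, 0.221, 0.975, -0.0]
wrist_force: [-15.0, 3.3, 43.6]
finger_gap: -0.1
grasp_force: 21.9
```

>>> servo_tool(
  steps=[
    {"grip": 0, "dx": 0, "dy": 0, "dz": -1.5, "spin": 0},
    {"grip": 0, "dx": 0, "dy": 0, "dz": -3.7, "spin": 0},
    {"grip": 0, "dx": 0, "dy": 0, "dz": -6, "spin": 0},
    {"grip": 0, "dx": 0, "dy": 0, "dz": -9, "spin": 0},
    {"grip": 0, "dx": 0, "dy": 0, "dz": -9, "spin": 0},
  ],
)

```text
time: 11.3
ee_pos: [530.9, -77.4, 173.9]
tool_rot: [0.001, 0.221, 0.975, -0.0]
wrist_force: [0.5, 0.1, 0.4]
finger_gap: -0.2
grasp_force: 0.0
```

Run:
```python
from h import *
s=state();print(s["time"],s["ee_pos"],s["wrist_force"])
t=capture("scene");a=cv2.imread("pics/scene2.png");cv2.imwrite("pics/scene3.png",t)
f=lambda i:cv2.resize(i[140:200,265:345],(800,600),interpolation=2)
cv2.imwrite("pics/m4.png",cv2.resize(np.hstack([f(a),f(t)]),(800,300)))
p=camera_params("scene");T=p["cam_to_world"]
def px(P):
    c=T[:3,:3].T@(np.array(P)-T[:3,3]);return [p["fx"]*c[0]/c[2]+p["cx"],p["fy"]*c[1]/c[2]+p["cy"]]
for z in(60,66,72,90,96,102):print(z,px([626,-86,z]))
```

```text
11.3 [530.94256435 -77.42261197 173.90221336] [0.48744036 0.11670497 0.36082361]
60 [np.float64(286.78102688315937), np.float64(166.86141017884705)]
66 [np.float64(286.6212056151892), np.float64(164.81008673600425)]
72 [np.float64(286.45991003211043), np.float64(162.73984029760067)]
90 [np.float64(285.966970526428), np.float64(156.41290786393736)]
96 [np.float64(285.799568872961), np.float64(154.26428934470817)]
102 [np.float64(285.6305865231232), np.float64(152.09538241478987)]
```

View pics/m4.png

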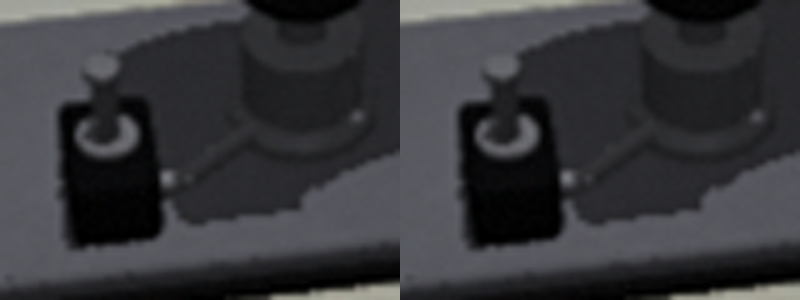

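The pin head is at the same place in both pictures, about (285,153) in full-frame pixels. Two more full strokes moved it no further, so it is at its end. The cap is up and the fingers are well clear.

```bash
python3 -c "
from plant import *
print(job_done())"
```

```text
the job is handed in; nothing more can be done
None
```

I pressed the plunger fully down eight times; the last two strokes moved the pin no further, so it is fully out, and I handed the job in at 11.3 s with the plunger up, the fingers clear and no visible shift of the stand, jar or pot (I didn't re-check the caliper, but the arm stayed clear of it).

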